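Lay out a watchmaker's bench for casing up

TASK

Lay out the work mat for casing up a watch: put the movement holder in the middle of the top of the square steel block, set the clear dust cover centred on top of the holder, and lay the watch case face up in the middle of the round rubber cushion. Stand the loupe, wide end down, on the mat midway between block and cushion and in line with their centres, and the white parts dish on the mat straight behind the block (on the side away from the robot, centred on it, square with the mat) with a gap of about 15 mm between them. Leave the amber jar and the screwdriver where they are.

Things in the scene. Friction and masses are not known exactly. Their poses are not given: they have to be found in the camera images.
- mat: Beige rectangular work mat, fixed, 230 x 240 x 3 mm (x, y, z). Origin: centre of its underside, on the bench top (z = 0), so things on it stand 3 mm above the bench. Its x axis points away from the robot ('behind'), y to the left, turned by at most 0.2 rad. Other fixed equipment (trays, press, drawers, vice) stands along the far edge and sides of the bench, clear of the things to move.
- block: Square steel bench block, fixed on the mat, 60 x 60 x 28 mm, sides parallel to the mat's. Origin: centre of its underside, on the mat (z = 0.003); axes as the mat's. Its flat top is 31 mm above the bench. It stands at the left or the right of the mat's near half.
- cushion: Round black rubber case cushion, fixed on the mat, diameter 56 mm, 20 mm high, flat top (23 mm above the bench). Origin: centre of its underside, on the mat. It stands beside the block, at the same mat x; their centres are 132 to 144 mm apart along the mat's y. Does not yield noticeably.
- holder: Movement holder: loose aluminium puck, diameter 50 mm, 14 mm high, flat top that shows a brass movement (diameter 32 mm). Origin: centre of its underside. z up; round, so its yaw does not matter. About 70 g.
- cover: Dust cover: loose solid clear plastic disc, diameter 40 mm, straight side 16 mm high, top at 20 mm, with a black knob (diameter 16 mm) on a thin stem, overall 30 mm high. White band round its foot. Flat underside. Origin: centre of its underside, z up. About 30 g.
- loupe: Watchmaker's loupe: loose black tapered tube standing on its wide end; diameter 36 mm for the lowest 22 mm, then narrowing to 26 mm, 42 mm high. Thin steel band near the foot. Origin: centre of its wide end (underside), z up. About 35 g.
- dish: Parts dish: loose round white plastic open dish, outer diameter 52 mm, 16 mm high, straight wall 3 mm thick, floor 4 mm. Empty. Origin: centre of its underside, z up. About 50 g.
- case: Watch case: loose round steel case, diameter 42 mm, 12 mm high, black dial with white marks on top. Four lugs, 1 to 7 mm up, reach to y = +-25 mm at x = +-11.5 mm; the 3 mm crown at +x does not hinder a grip. Best gripped across x (42 mm). Origin: centre of its underside, z up (face up at the start). About 60 g.
- jar: Amber glass jar with a grey cap, diameter 40 mm, 50 mm high, loose, standing among the things; not to be moved. Origin: centre of its underside.
- screwdriver: Screwdriver, 130 mm long, lying across the bench beyond the mat's far edge (its length roughly along y), loose; not to be moved. Its x axis runs along it, handle to -x.
Mind the look-alikes: they are no part of the job. Leave any red look-alike of the cover alone.

How it is judged:
By the outcome, as a careful person would: the job done as asked, in the order asked, and still so for the second after the job is handed in, with the robot touching nothing.
It also fails if it takes over 125 s, if anything falls off the work surface, if the arm or the gripper's body presses on something with over 40 N, if the wrist force passes 120 N, or if a joint passes its speed limit or range.

ROBOT

A 6-joint arm with a two-finger parallel gripper is mounted at the origin on the work surface. World frame = base frame: x ahead of the robot, y to its left, z up, the work surface at z = 0. Lengths are in m, angles in degrees, forces in N, time in s.
With the tool pointing down it reaches from about 0.25 to 0.725 m from the base axis. Payload 9.7 kg.
Tool frame: the origin (TCP) lies midway between the tips of the shut fingers; the grasp point (between the pads) lies 19 mm behind it; z points along the fingers, y is the line along which they close (so a half turn about z gives the same grasp; the last joint's range is limited). The gripper opens to 85 mm and grips with 20 to 120 N. Pads are 22 mm wide; open, the fingers measure 114 mm over their backs; the gripper's body (76 mm by 85 mm) begins 54 mm behind the grasp point. The pads swing forward as they close: fully open they stand 13 mm farther back than shut.
Start: joints at [-71.333, 4.979, 10.078, 95.1, 0, 90], TCP at [0.176, -0.521, 0.231] pointing down, gripper open.
Joint ranges: [-179.16, 179.16], [-48.56, 103.87], [-65.8, 70.77], [-126.05, 130.52], [-82.76, 87.17], [-180, 180]. Speed limits (degrees/s): [127.2, 127.2, 147.25, 180, 180, 180].

INTERFACE

Orientations are given as [roll, pitch, yaw] about the fixed x, y, z axes, in that order (R = Rz(yaw) Ry(pitch) Rx(roll)).
In Python, from workcell import * gives the robot as it stands.
- The arm moves only by the tool servo_tool, never from a script. Its argument "moves" is a list of rows, each a list of 4 numbers: the shift along the world's x, y, z in cm, then the turn about the world's z in rad. A call has 1 to 20 rows; each row is the pose to reach, as a shift and turn from the pose commanded when the call began; what a row does not reach only later rows make up. A row lasts 1/12 s, in which the tool goes at most 41.7 mm and 7.16 degrees, less where a joint would pass 70% of its speed; a pose out of reach is approached as far as the arm can. A call with a gripper value outside its range is refused whole. "claw" is the closure, from 0 (fully open) to 1 (shut), set as the call begins (left out, the last holds). The fingers move at their own pace and stop on an object; "force" is the grip in N (left out, the last holds). Time passes only in rows, so rows that repeat a pose let the fingers close. It gives the time, the measured TCP pose, the force, the opening and the grip force at its end, in the units of the state.
- get_obs(): the state, without advancing time (a new reading comes with each control period).
- camera(name): name is "scene" or "top"; returns the picture (480x640x3 uint8, red, green, blue); there is no depth.
- get_calibration(name): a dict with "fx", "fy", "cx", "cy" (pixels), "rvec" (rotation vector, rad) and "tvec" (3), from world to camera coordinates, as OpenCV has them. Camera axes: x right, y down, z forward; pixel columns grow to the right and rows downward; lengths in m; the calibration is good to about 2 mm. A picture is of the moment at which its call begins. get_calibration takes no time and is no camera call.
- job_done(): hands the job in; it is judged then, once.
The state is a dict: "time": time; "q": joint angles; "qd": joint speeds; "joint_efforts": joint torques, N m; "ee_pos": TCP position; "tcp_rot": TCP orientation; "wrist_force": force on the tool from outside, world axes, zero at the start; "torque": the same for the moment, N m; "opening": finger opening in m; "grasp_force": force on a finger pad.
Only numpy, scipy, OpenCV 4.12 (cv2) and the standard library are available. Lean on these libraries where they do the work, as an engineer would, in place of code of your own. Each camera call takes 0.05 s, during which the arm holds its last target. There are 200 camera calls.

## Working session

There is one attempt and no reset: what is moved stays moved. The work goes in short steps, Python scripts to look and compute and a tool call to move; the robot and the scene stay as the last step left them, time stands still between calls to the robot, and variables do not carry over. Pictures are saved under pics/ and viewed, at most 14 in all, crops included, and the job is handed in when it is done.

Besides the shell and the picture viewer there is one more tool, called after "Request:" as a command line: name --pt "numbers of a row" for each row, then --argument value for the rest. servo_tool: Moves the arm, as the interface text tells. Its arguments: {"type":"object","properties":{"moves":{"type":"array","items":{"type":"array","items":{"type":"number"}}},"claw":{"type":"number"},"force":{"type":"number"}},"required":["moves"]}

```bash
mkdir -p pics; ls
python3 - <<'E'
from workcell import *
import cv2
for n in("top","scene"):
    im=camera(n); cv2.imwrite(f"pics/{n}0.png",im[:,:,::-1]); print(n,get_calibration(n))
print(get_obs())
E
```

```text
pics
top {'fx': 469.5710870540481, 'fy': 469.5710870540481, 'cx': 310.90547248129326, 'cy': 235.16926101743408, 'rvec': array([ 2.25989952, -1.93291903,  0.19562502]), 'tvec': array([-0.04167044,  0.59916379,  0.84922286])}
scene {'fx': 481.81530328592913, 'fy': 481.81530328592913, 'cx': 319.8946355157612, 'cy': 244.26763195858666, 'rvec': array([ 1.24850704,  2.2542667 , -0.98745695]), 'tvec': array([ 0.26738008, -0.32646365,  1.35922243])}
{'time': 0.1, 'q': array([-7.13331039e+01,  5.00924796e+00,  1.00384935e+01,  9.50995455e+01,
        6.91810605e-04,  9.00002769e+01]), 'qd': array([ 0.01280103, -0.12477203,  0.08664052,  0.04547619, -0.01267646,
        0.05272445]), 'joint_efforts': array([ 7.45552347e-05, -5.21559584e+01,  4.65652728e+01,  1.59810641e-02,
        5.61921070e-05,  1.14170007e-05]), 'ee_pos': array([ 0.1759731 , -0.52087016,  0.23063702]), 'tcp_rot': array([-1.79929700e+02, -6.91470383e-04,  1.86666184e+01]), 'wrist_force': array([ 0.24011314, -0.45659597, -0.02663177]), 'torque': array([-0.0447873 , -0.01620259, -0.00076222]), 'grasp_force': 0.0, 'opening': 0.08561209575153236}
```

View pics/top0.png

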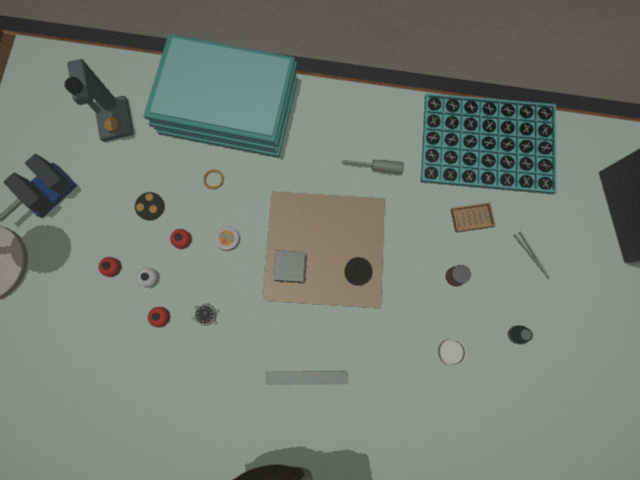

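View pics/scene0.png

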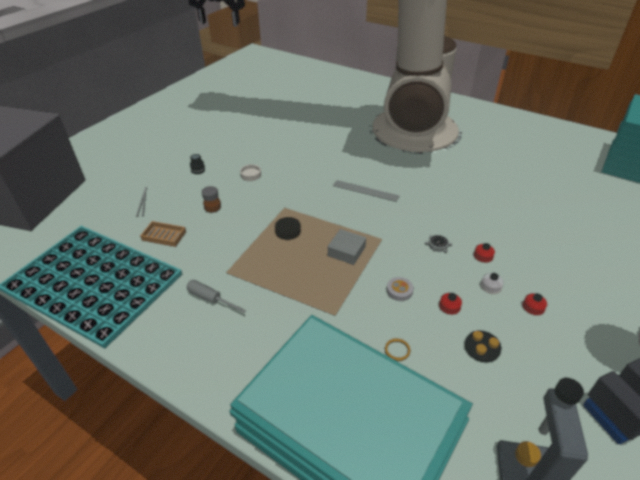

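Top picture candidates:
- **Holder:** white ring with brass centre at (228,238). Not the brass ring (213,180) or the black tray (149,206).
- **Cover:** the clear/white one at (148,277). The red look-alikes are at (180,239), (109,267) and (158,317).
- **Case:** (205,314).
- **Loupe:** black taper at (520,334). The jar is amber with a grey cap at (458,275).
- **Dish:** (451,352). The block is at (290,266), the cushion at (358,271) and the screwdriver at (375,165).

I'll check these in one close crop.

```bash
cat > h.py <<'E'
import numpy as np,cv2
from workcell import *
def cal(n):
    c=get_calibration(n);K=np.array([[c['fx'],0,c['cx']],[0,c['fy'],c['cy']],[0,0,1]])
    R,_=cv2.Rodrigues(c['rvec']);return K,R,c['tvec'].reshape(3)
def ray(n,uv):
    K,R,t=cal(n);d=R.T@np.linalg.solve(K,[uv[0],uv[1],1]);return -R.T@t,d
def onz(n,uv,z):
    o,d=ray(n,uv);return o+d*(z-o[2])/d[2]
def proj(n,p):
    K,R,t=cal(n);q=K@(R@np.asarray(p,float)+t);return q[:2]/q[2]
def tri(a,b):
    o1,d1=ray('top',a);o2,d2=ray('scene',b)
    d1/=np.linalg.norm(d1);d2/=np.linalg.norm(d2)
    s=np.linalg.lstsq(np.c_[d1,-d2],o2-o1,rcond=None)[0]
    p,q=o1+s[0]*d1,o2+s[1]*d2;return (p+q)/2,np.linalg.norm(p-q)
E
python3 - <<'E'
from h import *
T=cv2.imread('pics/top0.png');S=cv2.imread('pics/scene0.png')
def crop(I,c,r=18):
    x,y=c;return cv2.resize(I[y-r:y+r,x-r:x+r],(196,196),interpolation=cv2.INTER_CUBIC)
t=[(228,238),(148,277),(205,314),(520,334),(451,352),(290,266),(358,271),(458,275)]
s=[(400,288),(492,283),(438,243),(197,163),(251,173),(347,246),(288,228),(211,199)]
A=[crop(T,c) for c in t];
B=[crop(S,c) for c in s]
rows=[np.hstack([A[i],B[i],A[i+1],B[i+1]]) for i in (0,2,4)]
cv2.imwrite('pics/crop0.png',np.vstack(rows))
for a,b in zip(t,s):
    p,e=tri(a,b);print(a,p.round(3),e.round(4))
E
```

```text
(228, 238) [0.577 0.224 0.007] 0.0045
(148, 277) [0.473 0.368 0.007] 0.0026
(205, 314) [0.418 0.238 0.005] 0.0007
(520, 334) [ 0.476 -0.378  0.022] 0.0
(451, 352) [ 0.421 -0.253  0.005] 0.0011
(290, 266) [0.538 0.087 0.017] 0.0032
(358, 271) [ 0.55  -0.051  0.012] 0.0018
(458, 275) [ 0.571 -0.247  0.025] 0.0013
```

View pics/crop0.png

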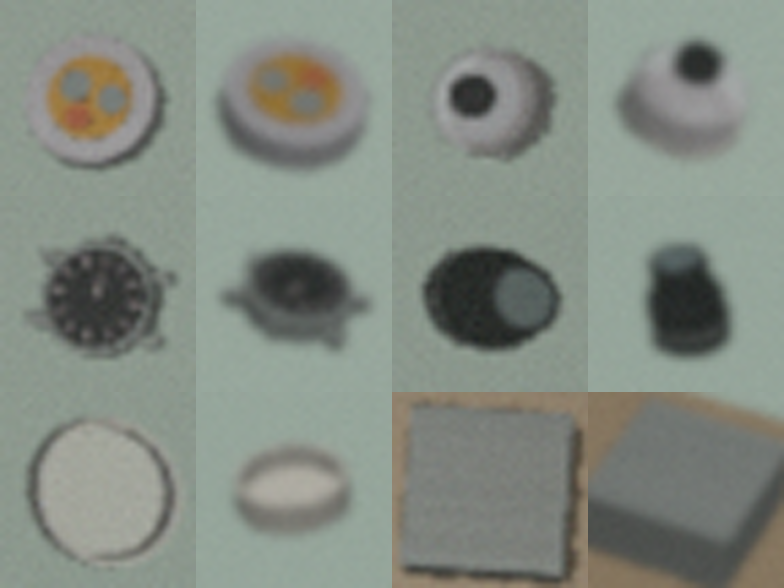

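The crops confirm the choices: brass-topped holder, white-banded clear cover with a black knob, case face up, black loupe with its lens on top, and the white open dish. Next I take sub-pixel measurements from both views.

```bash
cat >> h.py <<'E'
def blob(I,c,r,f):
    """largest blob near c in window r under mask f(lab,hsv), 4x upsampled: centroid, contour (px)"""
    x,y=[int(v) for v in c];W=cv2.resize(I[y-r:y+r+1,x-r:x+r+1],None,fx=4,fy=4,interpolation=cv2.INTER_LINEAR)
    h=cv2.cvtColor(W,cv2.COLOR_BGR2HSV).astype(int);m=(f(h,W.astype(int))).astype(np.uint8)
    m=cv2.morphologyEx(m,cv2.MORPH_OPEN,np.ones((3,3)))
    cs,_=cv2.findContours(m,cv2.RETR_EXTERNAL,cv2.CHAIN_APPROX_NONE)
    k=max(cs,key=cv2.contourArea);k=(k.reshape(-1,2)+.5)/4-.5+[x-r,y-r]
    e=cv2.fitEllipse(k.astype(np.float32));return np.array(e[0]),k,e
brass=lambda h,b:(h[...,1]>85)&((h[...,0]<30))
black=lambda h,b:h[...,2]<60
E
python3 - <<'E'
from h import *
T=cv2.imread('pics/top0.png');S=cv2.imread('pics/scene0.png')
def both(nm,t,s,r,f,z,fs=None):
    a,ka,ea=blob(T,t,r,f);b,kb,eb=blob(S,s,r,fs or f);p,e=tri(a,b)
    print(nm,a.round(1),b.round(1),'axes',np.round(ea[1],1),np.round(eb[1],1),'tri',(p*1e3).round(1),'gap',round(e*1e3,1),'top@z',(onz('top',a,z)*1e3).round(1),'sc@z',(onz('scene',b,z)*1e3).round(1))
both('holder',(228,238),(400,288),14,brass,.014)
both('cover',(146,276),(493,278),8,lambda h,b:h[...,2]<80,.027)
both('case',(205,314),(438,241),13,lambda h,b:h[...,2]<62,.012)
both('lens',(524,335),(196,159),12,lambda h,b:(h[...,2]>60)&(h[...,2]<130)&(h[...,1]>25),.042)
both('dish',(451,352),(251,173),20,lambda h,b:h[...,1]<22,.010)
both('cushion',(358,271),(288,228),22,lambda h,b:h[...,2]<50,.013)
# block top, mat
for n,I,c in(('top',T,(290,266)),('scene',S,(347,243))):
    g,k,_=blob(I,c,26,lambda h,b:(h[...,1]<45)&(h[...,2]>105) if n=='top' else (h[...,0]>30)&(h[...,2]>105))
    r=cv2.minAreaRect(k.astype(np.float32));q=cv2.approxPolyDP(cv2.convexHull(k.astype(np.float32)),3,True).reshape(-1,2)
    w=np.array([onz(n,x,.031) for x in q])*1e3;print('block',n,len(q),q.round(1).tolist(),w[:,:2].round(1).tolist(),w.mean(0).round(1),np.linalg.norm(w-np.roll(w,1,0),axis=1).round(1))
h=cv2.cvtColor(T,cv2.COLOR_BGR2HSV);m=((h[...,0]<25)&(h[...,1]>50)).astype(np.uint8);m[:180]=0;m[320:]=0;m[:,:255]=0;m[:,400:]=0
cs,_=cv2.findContours(m,0,1);k=np.vstack([c for c in cs if len(c)>30]);hu=cv2.convexHull(k);q=cv2.approxPolyDP(hu,6,True).reshape(-1,2)
w=np.array([onz('top',x,.003) for x in q])*1e3;print('mat',q.tolist(),w[:,:2].round(1).tolist(),w.mean(0).round(1))
d=w-np.roll(w,1,0);print(np.linalg.norm(d,axis=1).round(1),np.degrees(np.arctan2(d[:,1],d[:,0])).round(2))
E
```

```text
holder [225.8 237.6] [400.1 285.8] axes [13.4 14.7] [11.2 14.7] tri [576.5 225.3  13.7] gap 0.9 top@z [576.6 224.8  14. ] sc@z [576.5 225.7  14. ]
cover [144.4 276.1] [493.8 276.2] axes [6.7 7.4] [6.1 6.8] tri [472.5 367.7  25.8] gap 0.8 top@z [472.6 366.8  27. ] sc@z [473.5 368.1  27. ]
case [204.4 314.4] [438.4 240.6] axes [11.4 13.2] [ 7.9 13. ] tri [417.5 237.8  11.1] gap 0.5 top@z [417.6 237.4  12. ] sc@z [418.3 238.2  12. ]
lens [526.3 333.9] [194.7 156.3] axes [7.5 9.7] [5.2 9.7] tri [ 476.4 -381.    40.7] gap 1.2 top@z [ 476.6 -381.    42. ] sc@z [ 477.7 -378.7   42. ]
dish [452.1 351. ] [250.2 172.1] axes [40.7 41.6] [19.4 23.9] tri [ 423.3 -254.1    8.6] gap 1.6 top@z [ 423.8 -254.4   10. ] sc@z [ 424.7 -251.8   10. ]
cushion [358.  270.9] [287.4 228.2] axes [25.5 25.9] [20.2 23.6] tri [550.6 -51.5  11.5] gap 0.5 top@z [550.5 -51.6  13. ] sc@z [551.9 -50.2  13. ]
block top 4 [[275.3999938964844, 249.89999389648438], [304.6000061035156, 251.60000610351562], [302.1000061035156, 280.8999938964844], [272.8999938964844, 279.3999938964844]] [[564.3, 118.4], [569.8, 60.1], [511.3, 55.7], [505.3, 113.1]] [537.7  86.8  31. ] [59.2 58.5 58.6 57.8]
block scene 3 [[373.3999938964844, 235.60000610351562], [320.6000061035156, 216.60000610351562], [373.3999938964844, 216.60000610351562]] [[494.9, 125.3], [500.1, 1.3], [441.0, 97.1]] [478.7  74.6  31. ] [ 60.8 124.  112.5]
mat [[272, 192], [384, 199], [379, 307], [263, 299]] [[690.1, 149.7], [711.3, -85.8], [486.4, -103.8], [466.0, 128.9]] [588.5  22.2   3. ]
[225.  236.4 225.5 233.5] [   5.31  -84.86 -175.43   95.02]
```

Triangulated heights match the description: holder top 13.7 (14), knob 25.8 (~27), dial 11.1 (12), lens 40.7 (42), cushion mid-height 11.5. The block top is 59 mm square and the mat yaw is about 5.1°. The block–cushion distance is 139 mm, inside the stated range. First move: go above the holder.

Request:
servo_tool --pt "40.1 74.6 -10 1.244" --pt "40.1 74.6 -10 1.244" --pt "40.1 74.6 -10 1.244" --pt "40.1 74.6 -10 1.244" --pt "40.1 74.6 -10 1.244" --pt "40.1 74.6 -10 1.244" --pt "40.1 74.6 -10 1.244" --pt "40.1 74.6 -10 1.244" --pt "40.1 74.6 -10 1.244" --pt "40.1 74.6 -10 1.244" --pt "40.1 74.6 -10 1.244" --pt "40.1 74.6 -10 1.244" --pt "40.1 74.6 -10 1.244" --pt "40.1 74.6 -10 1.244" --pt "40.1 74.6 -10 1.244" --pt "40.1 74.6 -10 1.244" --pt "40.1 74.6 -10 1.244" --pt "40.1 74.6 -10 1.244" --pt "40.1 74.6 -10 1.244" --pt "40.1 74.6 -10 1.244" --claw 0.25 --force 25

```text
time: 1.77
ee_pos: [0.5682, 0.21, 0.1328]
tcp_rot: [-180.0, 0.0, 90.0]
wrist_force: [-0.0, -1.7, 0.9]
opening: 0.064
grasp_force: 0.0
```

Request:
servo_tool --pt "0.4 0.7 -3.5 0" --pt "0.4 0.7 -7 0" --pt "0.4 0.7 -7 0" --pt "0.4 0.7 -7 0" --pt "0.4 0.7 -7 0"

```text
time: 2.18
ee_pos: [0.5722, 0.2146, 0.0654]
tcp_rot: [179.9, -0.0, 89.9]
wrist_force: [0.3, -0.1, 0.3]
opening: 0.0642
grasp_force: 0.0
```

Run:
```python
from h import *
print(get_obs()['ee_pos'])
T=cv2.imread('pics/top0.png');S=cv2.imread('pics/scene0.png')
# dish: non-background colour distance
for n,I,c in(('top',T,(451,352)),('scene',S,(251,173))):
    x,y=c;W=I[y-26:y+27,x-26:x+27].astype(int);bg=np.median(np.r_[W[:4].reshape(-1,3),W[-4:].reshape(-1,3)],0)
    a,k,e=blob(I,c,24,lambda h,b:np.abs(b-cv2.GaussianBlur(b.astype(np.float32),(1,1),0)*0-bg).max(-1)>22)
    print('dish',n,np.round(e,1).tolist() if 0 else (a.round(2),np.round(e[1],1)),'@8',(onz(n,a,.008)*1e3).round(1))
    if n=='top':A=a
    else:print((np.array(tri(A,a)[0])*1e3).round(1))
    if n=='scene':continue
# case lugs: distance profile of silhouette
c=(204,314);bg=np.median(T[290:296,190:220].reshape(-1,3),0)
a,k,e=blob(T,c,20,lambda h,b:np.abs(b-bg).max(-1)>22)
w=np.array([onz('top',p,.004) for p in k])[:,:2]*1e3-[417.5,237.6]
th=np.degrees(np.arctan2(w[:,1],w[:,0]));r=np.hypot(*w.T)
for s in range(-180,180,10):
    q=(th>=s)&(th<s+10);print(s+5,r[q].max().round(1) if q.any() else '-',end='; ')
# block top in scene
W=cv2.cvtColor(S,cv2.COLOR_BGR2HSV);print('\n',W[240,[332,340,347,355,362]].tolist(),W[252:262:3,345].tolist(),W[225:240:3,347].tolist(),W[270,340].tolist())
```

```text
[0.57221937 0.21461305 0.06537668]
dish top (array([450.81, 351.75]), array([18.9, 20.1])) @8 [ 421.9 -252.6    8. ]
dish scene (array([250.51, 176.01]), array([ 9.4, 21.4])) @8 [ 435.1 -242.8    8. ]
[ 421.7 -255.7   -4.5]
-175 20.9; -165 21.5; -155 22.0; -145 22.0; -135 22.0; -125 28.0; -115 28.9; -105 24.9; -95 22.8; -85 23.2; -75 25.7; -65 28.5; -55 27.5; -45 23.0; -35 22.4; -25 22.8; -15 23.3; -5 24.1; 5 24.0; 15 22.3; 25 22.6; 35 21.8; 45 23.6; 55 27.2; 65 27.6; 75 22.6; 85 22.5; 95 22.0; 105 27.3; 115 27.5; 125 25.0; 135 21.7; 145 20.7; 155 20.5; 165 20.4; 175 21.1; 
 [[30, 17, 117], [53, 9, 118], [65, 13, 121], [75, 13, 119], [72, 11, 117]] [[60, 12, 104], [45, 6, 82], [60, 3, 81], [27, 28, 92]] [[68, 23, 165], [22, 46, 140], [20, 31, 123], [75, 13, 117], [60, 9, 119]] [19, 74, 131]
```

Request:
servo_tool --pt "0.43 1.05 -1 0" --pt "0.43 1.05 -2 0" --pt "0.43 1.05 -3.5 0" --pt "0.43 1.05 -5 0" --pt "0.43 1.05 -5.8 0" --pt "0.43 1.05 -6.3 0" --pt "0.43 1.05 -6.6 0" --pt "0.43 1.05 -6.6 0" --pt "0.43 1.05 -6.6 0"

```text
time: 2.93
ee_pos: [0.5765, 0.2255, -0.0017]
tcp_rot: [180.0, -0.0, 89.9]
wrist_force: [0.2, -0.9, -0.0]
opening: 0.0641
grasp_force: 0.0
```

Request:
servo_tool --pt "0 0 0 0" --pt "0 0 0 0" --pt "0 0 0 0" --pt "0 0 0 0" --pt "0 0 0 0" --pt "0 0 0 0" --claw 0.6

```text
time: 3.43
ee_pos: [0.5767, 0.2256, -0.0013]
tcp_rot: [179.9, -0.0, 89.9]
wrist_force: [-1.5, -0.1, 6.3]
opening: 0.0489
grasp_force: 26.0
```

Request:
servo_tool --pt "0 0 1 0" --pt "0 0 3 0" --pt "0 0 6 0" --pt "-0.5 -2 7 0" --pt "-1.6 -5.5 7 0" --pt "-2.6 -9 7 0" --pt "-3.5 -12.5 7 0" --pt "-3.9 -13.8 6.5 0" --pt "-3.9 -13.9 5 0" --pt "-3.9 -13.9 4.2 0" --pt "-3.9 -13.9 4 0" --pt "-3.9 -13.9 4 0"

```text
time: 4.43
ee_pos: [0.5368, 0.0868, 0.037]
tcp_rot: [-179.9, 0.0, 90.0]
wrist_force: [-1.0, 0.0, -0.5]
opening: 0.049
grasp_force: 26.3
```

Run:
```python
from h import *
for n in('top','scene'): cv2.imwrite(f'pics/{n}1.png',camera(n)[:,:,::-1])
print(get_obs()['ee_pos'],get_obs()['wrist_force'],get_obs()['opening'])
T=cv2.imread('pics/top1.png');S=cv2.imread('pics/scene1.png')
cv2.imwrite('pics/c1.png',np.hstack([cv2.resize(T[215:315,240:340],(400,400)),cv2.resize(S[180:280,297:397],(400,400))]))
```

```text
[0.53740131 0.08705826 0.03789493] [ 0.34890094  0.76805638 -0.57193044] 0.048888252120325056
```

View pics/c1.png

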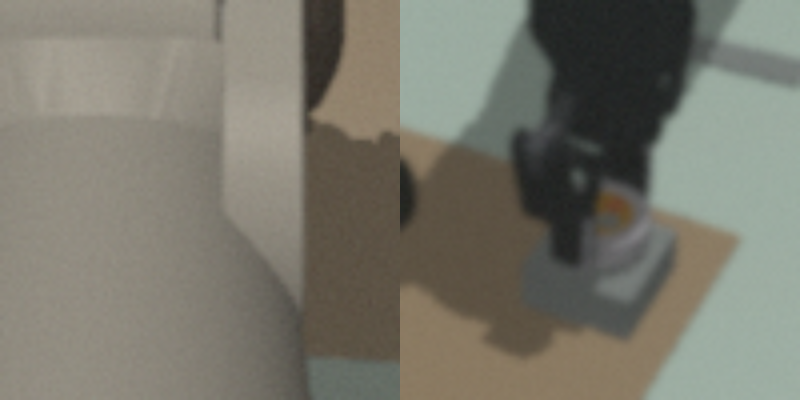

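The scene crop (right half) shows the holder gripped just above the block, around (350,236) in the full picture. The arm hides the top view. Lower it now.

Request:
servo_tool --pt "0 0 -0.3 0" --pt "0 0 -0.5 0" --pt "0 0 -0.65 0" --pt "0 0 -0.75 0" --pt "0 0 -0.8 0" --pt "0 0 -0.8 0" --pt "0 0 -0.8 0"

```text
time: 5.12
ee_pos: [0.5372, 0.0864, 0.0297]
tcp_rot: [180.0, -0.0, 89.9]
wrist_force: [-0.4, 0.5, -0.4]
opening: 0.0487
grasp_force: 26.3
```

Request:
servo_tool --pt "0 0 -0.05 0" --pt "0 0 -0.05 0" --pt "0 0 -0.05 0"

```text
time: 5.37
ee_pos: [0.5373, 0.0864, 0.0297]
tcp_rot: [180.0, -0.0, 89.9]
wrist_force: [-3.0, -0.4, 5.9]
opening: 0.0491
grasp_force: 26.7
```

Request:
servo_tool --pt "0 0 0 0" --pt "0 0 0 0" --pt "0 0 0 0" --pt "0 0 0 0" --pt "0 0 1 0" --pt "0 0 3 0" --pt "0 0 6 0" --pt "0 0 9 0" --pt "0 0 12 0" --pt "0 0 12 0" --claw 0.25

```text
time: 6.2
ee_pos: [0.5393, 0.0867, 0.1562]
tcp_rot: [179.5, -0.1, 89.9]
wrist_force: [0.2, -0.3, -0.2]
opening: 0.0641
grasp_force: 0.0
```

Request:
servo_tool --pt "-6.6 28.0 -3 -0.52" --pt "-6.6 28.0 -3 -0.52" --pt "-6.6 28.0 -3 -0.52" --pt "-6.6 28.0 -3 -0.52" --pt "-6.6 28.0 -3 -0.52" --pt "-6.6 28.0 -3 -0.52" --pt "-6.6 28.0 -3 -0.52" --pt "-6.6 28.0 -3 -0.52" --pt "-6.6 28.0 -3 -0.52" --pt "-6.6 28.0 -3 -0.52" --pt "-6.6 28.0 -3 -0.52" --pt "-6.6 28.0 -3 -0.52" --claw 0.33

```text
time: 7.2
ee_pos: [0.4718, 0.3651, 0.1196]
tcp_rot: [180.0, -0.0, 60.1]
wrist_force: [0.3, -0.3, -0.2]
opening: 0.057
grasp_force: 0.0
```

Run:
```python
from h import *
for n in('top','scene'): cv2.imwrite(f'pics/{n}2.png',camera(n)[:,:,::-1])
o=get_obs();print(o['ee_pos'],o['q'].round(1),o['opening'])
T=cv2.imread('pics/top2.png');S=cv2.imread('pics/scene2.png')
a=blob(T,(288,264),14,brass);b=blob(S,(348,236),14,brass);p,e=tri(a[0],b[0])
print(a[0],b[0],a[2][1],b[2][1],p*1e3,e*1e3,onz('top',a[0],.045)*1e3,onz('scene',b[0],.045)*1e3)
```

```text
[0.47179352 0.36522939 0.11953738] [ 37.7  10.6   3.9  83.3  -0.  157.7] 0.05724231662041745
[288.58004761 264.70346069] [346.95379639 235.53831482] (14.686964988708496, 15.721026420593262) (9.20750904083252, 13.798666000366211) [536.89020423  86.50709122  44.99454981] 0.4539792478545844 [536.99733611  86.30696142  45.        ] [536.78728431  86.70947764  45.        ]
```

Holder measured at (537.0, 86.4), top at z 45.0; the block is at (537.7, 86.8), so it is centred within 1 mm. Now the cover.

Request:
servo_tool --pt "0.07 0.2 -2 0" --pt "0.07 0.2 -5 0" --pt "0.07 0.2 -8 0" --pt "0.07 0.2 -10 0" --pt "0.07 0.2 -11 0" --pt "0.07 0.2 -11.5 0" --pt "0.07 0.2 -11.8 0" --pt "0.07 0.2 -11.8 0" --pt "0.07 0.2 -11.8 0"

```text
time: 8.05
ee_pos: [0.4726, 0.3688, 0.0025]
tcp_rot: [180.0, -0.1, 60.1]
wrist_force: [-0.6, 0.2, 0.4]
opening: 0.0571
grasp_force: 0.0
```

Request:
servo_tool --pt "0 0 0 0" --pt "0 0 0 0" --pt "0 0 0 0" --pt "0 0 0 0" --pt "0 0 0 0" --pt "0 0 0 0" --claw 0.75 --force 22

```text
time: 8.55
ee_pos: [0.4725, 0.3689, 0.0025]
tcp_rot: [179.9, -0.1, 60.2]
wrist_force: [-1.4, -1.1, 6.6]
opening: 0.0385
grasp_force: 22.0
```

Request:
servo_tool --pt "0 0 1 0" --pt "0 0 4 0" --pt "0 0 8 0" --pt "0.5 -2 9 0" --pt "1.3 -5.5 9 0" --pt "2.2 -9 9 0" --pt "3.0 -12.5 9 0" --pt "3.8 -16 9 0" --pt "4.7 -19.5 9 0" --pt "5.5 -23 9 0" --pt "6.2 -26.5 9 0" --pt "6.5 -28.1 8 0" --pt "6.54 -28.14 6.5 0" --pt "6.54 -28.14 5.5 0" --pt "6.54 -28.14 5.2 0" --pt "6.54 -28.14 5.2 0" --pt "6.54 -28.14 5.2 0"

```text
time: 9.97
ee_pos: [0.5372, 0.0877, 0.0536]
tcp_rot: [180.0, -0.0, 60.2]
wrist_force: [0.4, -0.3, -0.2]
opening: 0.0387
grasp_force: 22.4
```

Run:
```python
from h import *
for n in('scene',): cv2.imwrite(f'pics/{n}3.png',camera(n)[:,:,::-1])
o=get_obs();print(o['ee_pos'],o['wrist_force'],o['opening'])
S=cv2.imread('pics/scene3.png')
cv2.imwrite('pics/c3.png',cv2.resize(S[190:270,297:397],(800,600)))
```

```text
[0.5374753  0.08775181 0.05384595] [0.00844199 0.47725416 0.28990984] 0.038346854336947726
```

View pics/c3.png

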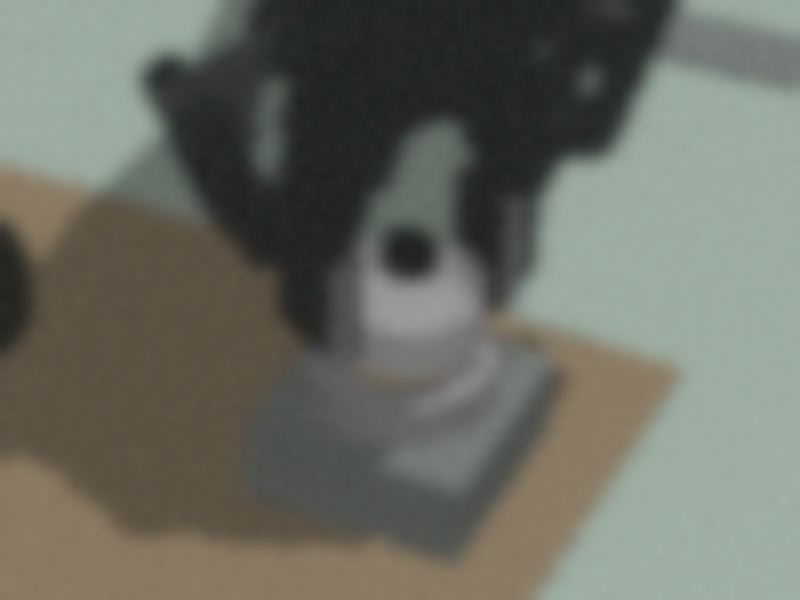

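The knob is visible at crop (408,252), which is scene (348.0,223.6), with the cover just above the holder. I cast the ray at its height.

Run:
```python
from h import *
S=cv2.imread('pics/scene3.png')
a,k,e=blob(S,(348,223),6,lambda h,b:h[...,2]<70);print(a,e[1])
for z in(.077,.078,.080):print(onz('scene',(347.6,223.2),z)*1e3,onz('scene',a,z)*1e3)
```

```text
[347.6925354  223.08209229] (5.8380022048950195, 6.190034866333008)
[536.25434754  86.72944881  77.        ] [535.85095425  86.70654685  77.        ]
[537.28985766  87.2866795   78.        ] [536.88712375  87.26381497  78.        ]
[539.36087788  88.40114086  80.        ] [538.95946277  88.3783512   80.        ]
```

Request:
servo_tool --pt "0.05 0 -0.3 0" --pt "0.05 0 -0.5 0" --pt "0.05 0 -0.6 0" --pt "0.05 0 -0.65 0" --pt "0.05 0 -0.65 0"

```text
time: 10.43
ee_pos: [0.5379, 0.0874, 0.0475]
tcp_rot: [180.0, -0.0, 60.2]
wrist_force: [-2.7, 1.4, 6.2]
opening: 0.0387
grasp_force: 23.0
```

Contact at about 6 N and the expected height. Release and lift, then head towards the case.

Request:
servo_tool --pt "0 0 0 0" --pt "0 0 0 0" --pt "0 0 0 0" --pt "0 0 0 0" --pt "0 0 1 0" --pt "0 0 3 0" --pt "0 0 6 0" --pt "0 0 9 0" --pt "0 0 9 0" --claw 0.33

```text
time: 11.18
ee_pos: [0.5399, 0.0873, 0.1434]
tcp_rot: [179.6, -0.3, 60.1]
wrist_force: [0.8, 1.5, 0.9]
opening: 0.0573
grasp_force: 0.0
```

Request:
servo_tool --pt "-12 15.1 -2 0.48" --pt "-12 15.1 -2 0.48" --pt "-12 15.1 -2 0.48" --pt "-12 15.1 -2 0.48" --pt "-12 15.1 -2 0.48" --pt "-12 15.1 -2 0.48" --pt "-12 15.1 -2 0.48" --pt "-12 15.1 -2 0.48" --pt "-12 15.1 -2 0.48" --pt "-12 15.1 -2 0.48" --claw 0.3

```text
time: 12.02
ee_pos: [0.4185, 0.2373, 0.1168]
tcp_rot: [180.0, -0.0, 87.6]
wrist_force: [-0.5, -0.0, 0.0]
opening: 0.0598
grasp_force: 0.0
```

Run:
```python
from h import *
for n in('top','scene'): cv2.imwrite(f'pics/{n}4.png',camera(n)[:,:,::-1])
o=get_obs();print(o['ee_pos'],o['tcp_rot'],o['opening'])
T=cv2.imread('pics/top4.png');S=cv2.imread('pics/scene4.png')
cv2.imwrite('pics/c4.png',np.hstack([cv2.resize(T[235:295,260:320],(400,400)),cv2.resize(S[200:260,317:377],(400,400))]))
u=proj('top',(.537,.0865,.072));v=proj('scene',(.537,.0865,.072));f=lambda h,b:h[...,2]<75
a=blob(T,u.round(),6,f);b=blob(S,v.round(),6,f);p,e=tri(a[0],b[0])
print(u,v,a[0],b[0],a[2][1],b[2][1],p*1e3,e*1e3,onz('top',a[0],.072)*1e3,onz('scene',b[0],.072)*1e3)
```

```text
[0.41832606 0.23733675 0.11662021] [1.79998330e+02 2.17300880e-03 8.75606968e+01] 0.05973071159756364
[287.74242738 262.6246766 ] [347.22866758 225.31258863] [288.07803345 262.23892212] [347.08361816 225.88179016] (6.299069881439209, 6.510848522186279) (5.209583759307861, 5.7839508056640625) [537.81726733  86.32917678  71.06389406] 0.5997331389370846 [537.82760362  85.99296697  72.        ] [538.63229241  87.10965053  72.        ]
```

View pics/c4.png

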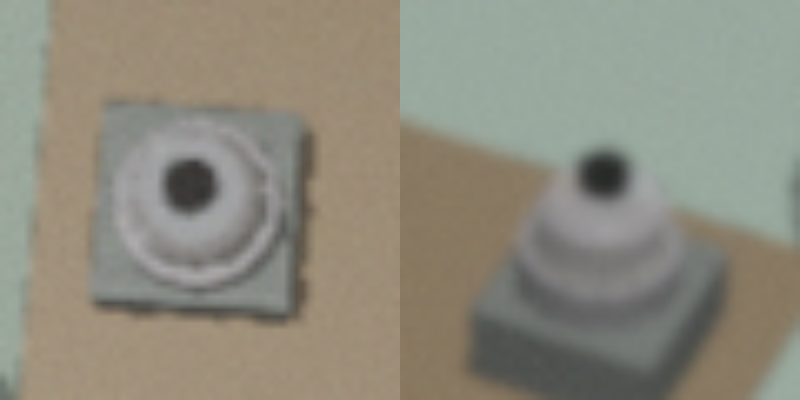

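The stack is good: knob at (537.8, 86.3, z 71), cover seated and concentric. Now the case.

Request:
servo_tool --pt "-0.08 0.03 -2 0" --pt "-0.08 0.03 -5 0" --pt "-0.08 0.03 -8 0" --pt "-0.08 0.03 -10 0" --pt "-0.08 0.03 -11 0" --pt "-0.08 0.03 -11.5 0" --pt "-0.08 0.03 -11.7 0" --pt "-0.08 0.03 -11.7 0" --pt "-0.08 0.03 -11.7 0"

```text
time: 12.87
ee_pos: [0.4178, 0.2386, 0.0009]
tcp_rot: [179.9, -0.1, 87.6]
wrist_force: [0.3, -0.5, -0.3]
opening: 0.0595
grasp_force: 0.0
```

Request:
servo_tool --pt "0 0 0 0" --pt "0 0 0 0" --pt "0 0 0 0" --pt "0 0 0 0" --pt "0 0 0 0" --pt "0 0 0 0" --claw 0.7 --force 28

```text
time: 13.37
ee_pos: [0.4176, 0.2387, 0.0009]
tcp_rot: [179.9, -0.1, 87.7]
wrist_force: [0.0, -0.9, 5.5]
opening: 0.0406
grasp_force: 27.7
```

Request:
servo_tool --pt "0 0 1 0" --pt "0 0 4 0" --pt "0 0 8 0" --pt "0 -1 12 0" --pt "1 -4 13 0" --pt "2 -7.5 13 0" --pt "3 -11 13 0" --pt "4.5 -14.5 13 0" --pt "6 -18 13 0" --pt "8 -21 13 0" --pt "10 -24 13 0" --pt "12 -27 12 0" --pt "13.2 -28.9 9 0" --pt "13.3 -28.92 6 0" --pt "13.3 -28.92 4 0" --pt "13.3 -28.92 3.2 0" --pt "13.3 -28.92 3 0" --pt "13.3 -28.92 3 0"

```text
time: 14.87
ee_pos: [0.5502, -0.0507, 0.0305]
tcp_rot: [180.0, 0.0, 87.7]
wrist_force: [0.4, 0.6, -0.5]
opening: 0.0401
grasp_force: 28.7
```

Request:
servo_tool --pt "0 0 -0.2 0" --pt "0 0 -0.4 0" --pt "0 0 -0.5 0" --pt "0 0 -0.6 0" --pt "0 0 -0.65 0" --pt "0 0 -0.65 0"

```text
time: 15.37
ee_pos: [0.5503, -0.0508, 0.0239]
tcp_rot: [179.9, -0.0, 87.7]
wrist_force: [-2.2, -0.4, 4.9]
opening: 0.0404
grasp_force: 29.2
```

Request:
servo_tool --pt "0 0 0 0" --pt "0 0 0 0" --pt "0 0 0 0" --pt "0 0 0 0" --pt "0 0 1 0" --pt "0 0 3 0" --pt "0 0 6 0" --pt "0 0 9 0" --pt "0 0 9 0" --claw 0.33

```text
time: 16.12
ee_pos: [0.5524, -0.0512, 0.12]
tcp_rot: [179.5, 0.0, 87.6]
wrist_force: [1.5, -0.1, 1.0]
opening: 0.0572
grasp_force: 0.0
```

Request:
servo_tool --pt "-7.4 -33 -1 0.13" --pt "-7.4 -33 -1 0.13" --pt "-7.4 -33 -1 0.13" --pt "-7.4 -33 -1 0.13" --pt "-7.4 -33 -1 0.13" --pt "-7.4 -33 -1 0.13" --pt "-7.4 -33 -1 0.13" --pt "-7.4 -33 -1 0.13" --pt "-7.4 -33 -1 0.13" --pt "-7.4 -33 -1 0.13" --pt "-7.4 -33 -1 0.13" --pt "-7.4 -33 -1 0.13" --claw 0.33

```text
time: 17.12
ee_pos: [0.4763, -0.3799, 0.1034]
tcp_rot: [180.0, -0.0, 95.1]
wrist_force: [0.7, 0.2, 0.0]
opening: 0.0575
grasp_force: 0.0
```

Run:
```python
from h import *
for n in('top','scene'): cv2.imwrite(f'pics/{n}5.png',camera(n)[:,:,::-1])
o=get_obs();print(o['ee_pos'],o['tcp_rot'],o['opening'])
T=cv2.imread('pics/top5.png');S=cv2.imread('pics/scene5.png')
cv2.imwrite('pics/c5.png',np.hstack([cv2.resize(T[240:300,328:388],(400,400)),cv2.resize(S[195:255,258:318],(400,400))]))
```

```text
[ 0.47656691 -0.37960259  0.10344737] [1.79984019e+02 2.68111010e-03 9.52004477e+01] 0.05707550475111956
```

View pics/c5.png

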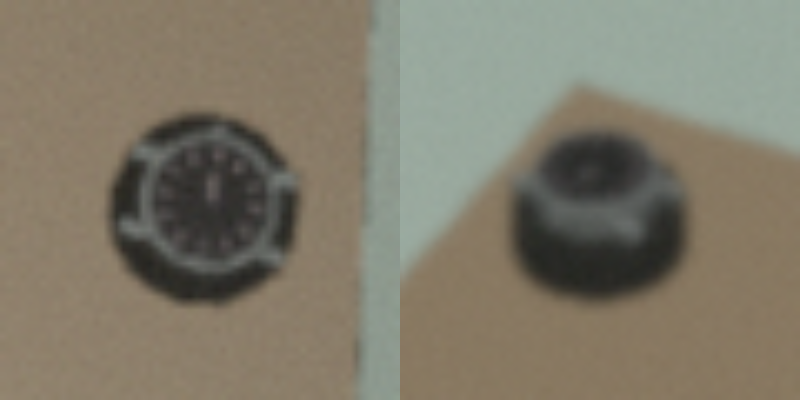

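The case is face up on the cushion: dial at top pixel (359.5,270), cushion outline at (358.7,271). I check the offset numerically and carry on with the loupe.

Run:
```python
from h import *
T=cv2.imread('pics/top5.png');S=cv2.imread('pics/scene5.png')
print(onz('top',(328+(210.5)/6.667-.5,240+199.5/6.667-.5),.035)*1e3, onz('scene',(258+194/6.667-.5,195+165/6.667-.5),.035)*1e3)
# inner dial: dark pixels within 9px of guess, moments
for n,I,c in(('top',T,(359.2,269.6)),('scene',S,(286.6,219.3))):
    g=cv2.cvtColor(I,cv2.COLOR_BGR2GRAY);print(n,g[int(c[1]),int(c[0])-16:int(c[0])+17].tolist());print(g[int(c[1])-16:int(c[1])+17,int(c[0])].tolist())
for n,c in(('top',(550.5,-51.6)),):
    print(proj(n,(.5505,-.0516,.035)),proj('scene',(.5505,-.0516,.035)))
```

```text
[550.61069382 -51.70020654  35.        ] [549.28965317 -52.58201387  35.        ]
top [127, 93, 48, 43, 41, 59, 104, 92, 62, 68, 68, 55, 54, 53, 48, 57, 89, 79, 52, 50, 50, 48, 54, 51, 53, 78, 81, 56, 49, 72, 112, 126, 129]
[126, 126, 129, 113, 75, 53, 78, 96, 70, 58, 54, 47, 58, 76, 94, 90, 89, 66, 51, 50, 49, 52, 55, 61, 60, 63, 94, 89, 52, 47, 43, 47, 89]
scene [162, 159, 155, 146, 134, 128, 121, 115, 100, 79, 62, 55, 48, 46, 44, 48, 50, 49, 45, 42, 45, 45, 53, 62, 65, 79, 92, 99, 105, 114, 122, 123, 122]
[165, 163, 163, 159, 149, 137, 125, 124, 123, 120, 116, 102, 75, 56, 48, 46, 50, 61, 60, 53, 52, 63, 83, 96, 95, 87, 85, 74, 55, 46, 42, 39, 38]
[359.01539868 269.47083869] [286.64917174 219.72006229]
```

Request:
servo_tool --pt "0 -0.1 -2 0" --pt "0 -0.1 -5 0" --pt "0 -0.1 -7.5 0" --pt "0 -0.1 -9 0" --pt "0 -0.1 -9.6 0" --pt "0 -0.1 -9.8 0" --pt "0 -0.1 -9.8 0" --pt "0 -0.1 -9.8 0"

```text
time: 17.88
ee_pos: [0.4768, -0.3821, 0.0066]
tcp_rot: [179.9, 0.1, 95.1]
wrist_force: [-0.7, -0.8, 0.0]
opening: 0.0572
grasp_force: 0.0
```

The case is within 0.2 mm of the cushion centre. Grip the loupe.

Request:
servo_tool --pt "0 0 0 0" --pt "0 0 0 0" --pt "0 0 0 0" --pt "0 0 0 0" --pt "0 0 0 0" --pt "0 0 0 0" --claw 0.8 --force 22

```text
time: 18.38
ee_pos: [0.4766, -0.3823, 0.0065]
tcp_rot: [179.9, 0.1, 95.1]
wrist_force: [-0.2, 2.6, 6.4]
opening: 0.0348
grasp_force: 21.9
```

Request:
servo_tool --pt "0 0 1 0" --pt "0 0 4 0" --pt "0 0 8 0" --pt "0.3 1 11 0" --pt "0.8 5 12 0" --pt "1.4 9 12 0" --pt "2 13 12 0" --pt "2.7 17 12 0" --pt "3.4 21 12 0" --pt "4.1 25 12 0" --pt "4.8 29 12 0" --pt "5.6 33 12 0" --pt "6.3 37 12 0" --pt "6.74 39.86 11 0" --pt "6.74 39.86 8 0" --pt "6.74 39.86 5 0" --pt "6.74 39.86 2.5 0" --pt "6.74 39.86 1.2 0" --pt "6.74 39.86 1 0" --pt "6.74 39.86 1 0"

```text
time: 20.05
ee_pos: [0.543, 0.0166, 0.015]
tcp_rot: [-179.9, -0.0, 95.1]
wrist_force: [1.2, -0.1, 0.4]
opening: 0.0345
grasp_force: 22.3
```

Request:
servo_tool --pt "0 0 -0.3 0" --pt "0 0 -0.5 0" --pt "0 0 -0.6 0" --pt "0 0 -0.65 0" --pt "0 0 -0.7 0" --pt "0 0 -0.7 0"

```text
time: 20.55
ee_pos: [0.5439, 0.0166, 0.0095]
tcp_rot: [179.9, 0.0, 95.1]
wrist_force: [-2.4, -0.0, 6.5]
opening: 0.0349
grasp_force: 23.0
```

Request:
servo_tool --pt "0 0 0 0" --pt "0 0 0 0" --pt "0 0 0 0" --pt "0 0 0 0" --pt "0 0 1 0" --pt "0 0 3 0" --pt "0 0 6 0" --pt "0 0 9.5 0" --pt "0 0 11 0" --pt "0 0 11 0" --claw 0.38

```text
time: 21.38
ee_pos: [0.5453, 0.0167, 0.1234]
tcp_rot: [179.6, 0.0, 95.1]
wrist_force: [0.0, -0.3, 0.4]
opening: 0.0527
grasp_force: 0.0
```

Request:
servo_tool --pt "-12.3 -26.8 -1 1.571" --pt "-12.3 -26.8 -1 1.571" --pt "-12.3 -26.8 -1 1.571" --pt "-12.3 -26.8 -1 1.571" --pt "-12.3 -26.8 -1 1.571" --pt "-12.3 -26.8 -1 1.571" --pt "-12.3 -26.8 -1 1.571" --pt "-12.3 -26.8 -1 1.571" --pt "-12.3 -26.8 -1 1.571" --pt "-12.3 -26.8 -1 1.571" --pt "-12.3 -26.8 -1 1.571" --pt "-12.3 -26.8 -1 1.571" --pt "-12.3 -26.8 -1 1.571" --pt "-12.3 -26.8 -1 1.571" --pt "-12.3 -26.8 -1 1.571" --claw 0.2

```text
time: 22.63
ee_pos: [0.4201, -0.2512, 0.1077]
tcp_rot: [180.0, -0.0, -174.8]
wrist_force: [-0.1, 0.1, -0.3]
opening: 0.0684
grasp_force: 0.0
```

Run:
```python
from h import *
for n in('top','scene'): cv2.imwrite(f'pics/{n}6.png',camera(n)[:,:,::-1])
o=get_obs();print(o['ee_pos'],o['tcp_rot'],o['opening'])
T=cv2.imread('pics/top6.png');S=cv2.imread('pics/scene6.png')
u=proj('top',(.544,.0175,.042));v=proj('scene',(.544,.0175,.042))
f=lambda h,b:(h[...,0]>60)&(h[...,0]<120)&(h[...,2]>60)
a=blob(T,u.round(),8,f);b=blob(S,v.round(),8,f);p,e=tri(a[0],b[0]);print(u,v,a[0],b[0],a[2][1],b[2][1],p*1e3,e*1e3)
T0=cv2.imread('pics/top0.png')
cv2.imwrite('pics/c6.png',np.hstack([cv2.resize(T[220:320,260:390],(520,400)),cv2.resize(T0[328:376,427:461+14],(280,280))[:, :].repeat(1,0) if 0 else cv2.copyMakeBorder(cv2.resize(T0[328:376,427:475],(280,280)),0,120,0,0,0)]))
```

```text
[ 0.42020769 -0.25120766  0.10782643] [ 1.79984734e+02 -2.30006243e-02 -1.75008872e+02] 0.06833383525191833
[323.90651955 266.81638242] [315.86584247 226.76809955] [323.21551514 266.67056274] [316.72073364 226.44612122] (10.016634941101074, 10.664308547973633) (6.262073040008545, 9.610213279724121) [543.73342216  19.1114198   43.43520381] 0.539098509602234
```

View pics/c6.png

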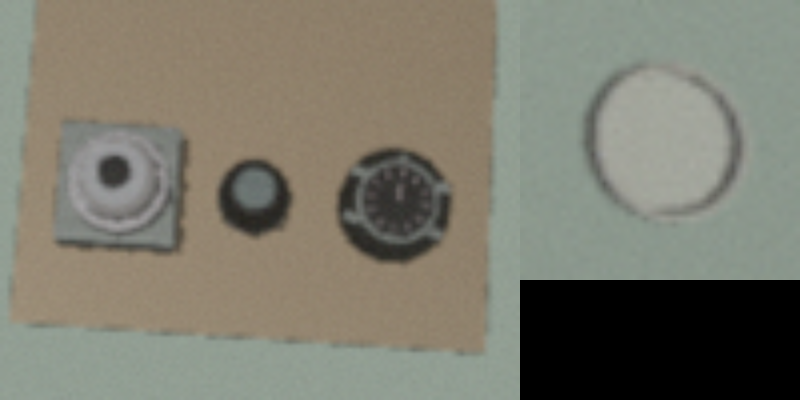

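The loupe stands on the mat between block and cushion, with its lens at top pixel (323.2,266.7). The dish outline is centred at about (451.5,351.6), roughly (422.5, -253.6) mm. I descend on the dish and check the loupe's base from its silhouette.

Request:
servo_tool --pt "0.2 -0.15 -2 0" --pt "0.2 -0.15 -5 0" --pt "0.2 -0.15 -8 0" --pt "0.2 -0.15 -9.5 0" --pt "0.2 -0.15 -10.3 0" --pt "0.2 -0.15 -10.7 0" --pt "0.2 -0.15 -10.85 0" --pt "0.2 -0.15 -10.85 0" --pt "0.2 -0.15 -10.85 0"

```text
time: 23.48
ee_pos: [0.4231, -0.2532, 0.0008]
tcp_rot: [-179.9, 0.1, -174.9]
wrist_force: [0.0, 1.0, -0.1]
opening: 0.068
grasp_force: 0.0
```

Request:
servo_tool --pt "0 0 0 0" --pt "0 0 0 0" --pt "0 0 0 0" --pt "0 0 0 0" --pt "0 0 0 0" --pt "0 0 0 0" --claw 0.6 --force 22

```text
time: 23.98
ee_pos: [0.423, -0.2532, 0.0009]
tcp_rot: [-179.9, 0.1, -174.9]
wrist_force: [-0.5, 0.3, 5.5]
opening: 0.0514
grasp_force: 22.3
```

Run:
```python
from h import *
T=cv2.imread('pics/top6.png');S=cv2.imread('pics/scene6.png')
a=blob(T,(324,268),11,lambda h,b:(h[...,2]<75)|((h[...,0]>60)&(h[...,0]<120)))
b=blob(S,(316,236),22,lambda h,b:(h[...,2]<75)|((h[...,0]>60)&(h[...,0]<120)))
for n,I,k in(('top',T,a),('scene',S,b)):
    # compare extents with projected true extents at candidate centre
    c=np.array([.5437,.0182]);th=np.linspace(0,2*np.pi,90)
    P=lambda c:np.array([proj(n,(c[0]+r*np.cos(t),c[1]+r*np.sin(t),z)) for r,z in((.018,.003),(.018,.025),(.013,.045)) for t in th])
    p=P(c);print(n,'obs',k[1].min(0),k[1].max(0),'pred',p.min(0).round(1),p.max(0).round(1))
```

```text
top obs [314.625 259.875] [331.875 277.875] pred [314.3 259.2] [332.4 278.4]
scene obs [308.875 223.375] [324.625 245.875] pred [307.7 221.6] [325.  246.7]
```

The loupe's base is within 1 mm of the midpoint. Carry the dish.

Request:
servo_tool --pt "0 0 1 0" --pt "0 0 4 0" --pt "0 0 8 0" --pt "0.5 1 12 0" --pt "2.3 4.3 13 0" --pt "4.1 7.6 13 0" --pt "5.9 11 13 0" --pt "7.7 14.3 13 0" --pt "9.5 17.7 13 0" --pt "11.3 21 13 0" --pt "13.1 24.4 13 0" --pt "14.9 27.8 13 0" --pt "16.7 31.1 13 0" --pt "18.3 34.2 12 0" --pt "18.57 34.62 9 0" --pt "18.57 34.62 6 0" --pt "18.57 34.62 3 0" --pt "18.57 34.62 1.3 0" --pt "18.57 34.62 1 0" --pt "18.57 34.62 1 0"

```text
time: 25.65
ee_pos: [0.6075, 0.0933, 0.0093]
tcp_rot: [-180.0, -0.1, -174.9]
wrist_force: [0.3, 0.2, -0.3]
opening: 0.0514
grasp_force: 23.3
```

Request:
servo_tool --pt "0 0 -0.3 0" --pt "0 0 -0.5 0" --pt "0 0 -0.6 0" --pt "0 0 -0.65 0" --pt "0 0 -0.7 0" --pt "0 0 -0.7 0"

```text
time: 26.15
ee_pos: [0.6087, 0.0934, 0.004]
tcp_rot: [180.0, 0.1, -174.9]
wrist_force: [-0.8, -0.8, 5.9]
opening: 0.0512
grasp_force: 23.8
```

Contact. Release, lift and draw the arm away for a final look.

Request:
servo_tool --pt "0 0 0 0" --pt "0 0 0 0" --pt "0 0 0 0" --pt "0 0 0 0" --pt "0 0 1 0" --pt "0 0 3 0" --pt "0 0 6 0" --pt "0 0 10 0" --pt "0 0 14 0" --pt "0 0 16 0" --pt "0 0 16 0" --claw 0.3

```text
time: 27.07
ee_pos: [0.61, 0.0937, 0.1697]
tcp_rot: [180.0, 0.5, -174.9]
wrist_force: [0.8, 0.8, 0.8]
opening: 0.0598
grasp_force: 0.0
```

Request:
servo_tool --pt "-18 -38 2 0" --pt "-18 -38 2 0" --pt "-18 -38 2 0" --pt "-18 -38 2 0" --pt "-18 -38 2 0" --pt "-18 -38 2 0" --pt "-18 -38 2 0" --pt "-18 -38 2 0" --pt "-18 -38 2 0" --pt "-18 -38 2 0" --pt "-18 -38 2 0" --pt "-18 -38 2 0" --pt "-18 -38 2 0"

```text
time: 28.15
ee_pos: [0.4279, -0.2866, 0.1826]
tcp_rot: [180.0, 0.0, -175.0]
wrist_force: [-0.4, -0.1, -0.5]
opening: 0.0598
grasp_force: 0.0
```

Run:
```python
from h import *
for n in('top','scene'): cv2.imwrite(f'pics/{n}7.png',camera(n)[:,:,::-1])
print(get_obs()['ee_pos'])
T=cv2.imread('pics/top7.png');S=cv2.imread('pics/scene7.png')
cv2.imwrite('pics/c7.png',np.hstack([cv2.resize(T[185:305,255:355],(400,480)),cv2.resize(S[200:296,300:380],(400,480))]))
a=blob(T,proj('top',(.608,.093,.013)).round(),19,lambda h,b:((h[...,1]<38)&(h[...,2]>105)))
th=np.linspace(0,2*np.pi,90)
p=np.array([proj('top',(.6082+.026*np.cos(t),.093+.026*np.sin(t),z)) for z in(.003,.019) for t in th])
print(a[1].min(0),a[1].max(0),p.min(0),p.max(0),a[0],a[2][1])
```

```text
[ 0.4285385  -0.28557675  0.18252005]
[279.625 219.625] [305.125 244.875] [279.03191494 219.46459616] [304.66532025 245.82625118] [292.16281128 232.42985535] (25.106897354125977, 25.53547477722168)
```

View pics/c7.png

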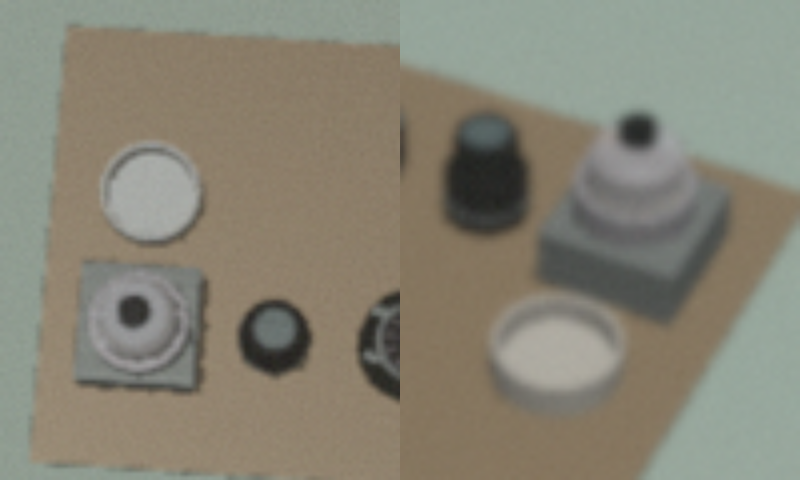

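The dish matches its predicted outline within about 1 mm. I do one independent check of the gap with the scene camera, and confirm that the jar and screwdriver are unmoved.

Run:
```python
from h import *
T=cv2.imread('pics/top7.png');S=cv2.imread('pics/scene7.png');T0=cv2.imread('pics/top0.png')
print('cam',ray('top',(0,0))[0])
th=np.linspace(0,2*np.pi,90)
p=np.array([proj('scene',(.6082+.026*np.cos(t),.093+.026*np.sin(t),z)) for z in(.003,.019) for t in th])
print('dish pred scene',p.min(0),p.max(0),'obs approx',300+490/5,300+626/5,200+290/5,200+412/5)
c,s=np.cos(.0907),np.sin(.0907)
for dx,dy in((30,30),(30,-30)):
  for z in(.031,.003):
    q=proj('scene',(.5376+(c*dx-s*dy)/1e3,.0866+(s*dx+c*dy)/1e3,z));print('block corner in crop',(q-[300,200]+.5)*5+[400,0])
for c in((458,275),(375,165)):
    x,y=c;print(np.abs(T[y-18:y+18,x-40:x+35].astype(int)-T0[y-18:y+18,x-40:x+35]).mean())
```

```text
cam [0.41320062 0.01775443 0.95439152]
dish pred scene [317.59572821 258.15819055] [344.41162985 283.07567355] obs approx 398.0 425.2 258.0 282.4
block corner in crop [672.58182372 276.58496607]
block corner in crop [669.73378482 326.88339624]
block corner in crop [535.31029239 229.75753422]
block corner in crop [535.18642079 279.92840558]
2.961851851851852
3.0241975308641975
```

```bash
python3 -c "
from workcell import *
print(job_done())"
```

```text
the job is handed in; nothing more can be done
None
```

The job is handed in at about 28 s of robot time. By the camera, all five items are in place within about 1 mm, and the jar and screwdriver are where they were; no verdict came back.

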